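# Couple the grinding cup to the coffee grinder and hold it pressed

## Task

Lift the steel grinding cup and set it upright on the drive of the small black grinder, turning it until the cross-shaped coupling meshes and the cup slides fully home. Then press the cup down so that the grinder's spring drive is pushed right in, and finish with the gripper still on the cup, keeping it pressed. Leave the other things on the counter where they are.

Things in the scene. Friction and masses are not known exactly. Their poses are not given: they have to be found in the camera images.
- cup: closed upright grinding cup: black foot, steel body of 52 mm diameter from 23 to 78 mm above the underside, black lid of 54 mm diameter, 97 mm tall in all, 170 to 320 g. Origin: centre of its underside, z up. In the underside is a cross-shaped socket 23 mm deep: two crossing slots, 10 mm wide, along the cup's x and y axes. Grip the steel body from above at any yaw
- cup_lid (a point): centre of the lid's top, 97 mm above the cup's underside; an orange cross here shows the directions of the hidden slots below (the cup's x and y)
- grinder: black motor base fixed to the counter, 120 mm diameter, 60 mm tall, with a steel collar round its top dish (outer diameter 96 mm, inner about 80 mm, top at 71 mm). Origin: centre of its underside. The drive stands upright in the middle of the dish
- spindle_seat (a point): centre of the white flange (diameter 44 mm) where the cup's underside rests when home; 72 mm above the counter while the drive is up, sinks with it. On it stands an orange cross coupling (arms 30 mm tip to tip, 6 mm wide, flat tops 10 mm above the seat). This point's own axes do NOT tell the cross's angle: it is different each time, to be felt for by turning the cup, or seen
- spindle_tip (a point): tip of the steel pilot pin amid the orange cross, 20 mm above the seat: 12.4 mm diameter, tapering over the top 6 mm to 3.6 mm. It enters the socket first, at any yaw, and centres the cup. Unmeshed, the cup stops 10 mm above the seat; slots and cross mesh at every quarter turn, within about 6 degrees when well centred. The spindle turns only stiffly (0.2 N m), so turn the cup
- drive (a joint): downward travel of the spring drive: 0 up, 0.006 m pushed right in (stop). About 6 N starts it moving (more than the cup's own weight), about 10 N holds it right in; it springs back when let go
- jar: bystander, leave alone (sizes in mm): amber jar with red lid, diameter 60, 85 tall; origin centre of its underside
- mug: bystander, leave alone (sizes in mm): white mug, diameter 72, 85 tall, handle on its +y side out to about 70 from the axis; origin centre of its underside
- sauce: bystander, leave alone (sizes in mm): amber sauce bottle with red cap, diameter 64, 190 tall; origin centre of its underside
- oil: bystander, leave alone (sizes in mm): green oil bottle with black cap, diameter 56, 210 tall; origin centre of its underside
- tub: bystander, leave alone (sizes in mm): closed white round tub, diameter 90, 55 tall; origin centre of its underside
- bowl: bystander, leave alone (sizes in mm): blue bowl, diameter 130, 55 tall; origin centre of its underside
There are look-alikes about, which are no part of the job. What is shaped like the cup but green is not meant.

How it is judged:
By the outcome, as a careful person would: the job done as asked, in the order asked, and still so for the second after the job is handed in, while the arm keeps its last pose, push and grip.
It also fails if it takes over 54 s, if anything falls off the work surface, if the arm or the gripper's body presses on something with over 40 N, if the wrist force passes 120 N, or if a joint passes its speed limit or range.

## Robot

A 6-joint arm with a two-finger parallel gripper is mounted at the origin on the work surface. World frame = base frame: x ahead of the robot, y to its left, z up, the work surface at z = 0. Lengths are in m, angles in rad, forces in N, time in s.
With the tool pointing down it reaches from about 0.375 to 0.975 m from the base axis. Payload 3.8 kg.
Tool frame: the origin (TCP) lies between the finger pads; the fingertips stand 22 mm ahead of it and the grasp point (between the pads) lies 3 mm ahead of it (bot.finger_overhang is the distance from the TCP to the fingertips, in m); x points along the fingers, y is the direction in which the jaws open and shut, and the axes are right-handed (so a half turn about x gives the same grasp; the last joint's range is limited). The gripper opens to 85 mm and grips with 20 to 120 N. Pads are 22 mm wide; open, the fingers measure 114 mm over their backs; the gripper's body (76 mm by 85 mm) begins 54 mm behind the grasp point. The pads swing forward as they close: fully open they stand 13 mm farther back than shut.
Start: joints at [1.291, 0.264, 1.604, -0, 1.274, -0.037], TCP at [0.162, 0.655, 0.253] pointing down, gripper open.
Joint ranges: [-2.63, 2.63], [-0.94, 2.18], [0.31, 2.57], [-1.31, 4.45], [0, 2.66], [-2.55, 2.55]. Speed limits (rad/s): [2.57, 2.57, 3.14, 3.14, 3.14, 3.14].

## Interface

Orientations are given as a rotation vector (axis times angle).
In Python, from workcell import bot gives the robot as it stands. The module is installed in compiled form; this text tells all that it offers.
- The arm moves only by the tool arm_command, never from a script. Its argument "series" is a list that holds one entry, the list of rows, each a list of 7 numbers: the turn, a rotation vector about the tool's x, y, z in rad, then the shift along the tool's x, y, z in cm, then the opening, from 0 (shut) to 1 (fully open). In form: [[[rx, ry, rz, x, y, z, grip], ...]]. A call has 1 to 10 rows; each row shifts and turns the pose as measured when the row begins, along the tool's axes as they then stand; what a row does not reach is not made up. A row lasts 1/10 s, in which the tool goes at most 50 mm and 8.59 degrees, less where a joint would pass 70% of its speed; a pose out of reach is approached as far as the arm can. A call is refused whole if a number of a shift passes 5 or a number of a turn 0.15, either way. A call with a gripper value outside its range is refused whole. The fingers move at their own pace and stop on an object; "newtons" is the grip in N (left out, the last holds). Time passes only in rows, so rows that do not move let the fingers close. It gives the time, the measured TCP pose, the force and the opening at its end, in the units of the state.
- bot.read_state(): the state, without advancing time (a new reading comes with each control period).
- bot.read_camera(name): name is "scene" or "top" or "wrist"; returns (picture, depth): 384x512x3 uint8, blue, green, red; 384x512 float32, m along the optical axis (not along the pixel's ray), 0 where there is no reading.
- bot.camera_info(name): a dict with "K" (3x3 intrinsics, pixels), "dist_coeffs" ([k1, k2, p1, p2, k3] as OpenCV has them; the pictures are not rectified), "extrinsics" (4x4, takes a point from camera to world coordinates). Camera axes: x right, y down, z forward; pixel columns grow to the right and rows downward; lengths in m; the calibration is good to about 2 mm. A picture is of the moment at which its call begins: read the wrist's pose just before it. camera_info takes no time and is no camera call; for the wrist camera it gives the pose at the moment of the call.
- bot.finish_job(): hands the job in, once; it reports no verdict.
The state is a dict: "time": time; "q": joint angles; "joint_vel": joint speeds; "joint_torque": joint torques, N m; "tool_pos": TCP position; "tcp_rot": TCP orientation; "wrist_force": force on the tool from outside, world axes, zero at the start; "torque": the same for the moment, N m; "width": opening from 0.0 (shut) to 1.0 (fully open).
Only numpy, scipy, OpenCV 4.12 (cv2) and the standard library are available. Lean on these libraries where they do the work, as an engineer would, in place of code of your own. Each camera call takes 0.05 s, during which the arm holds its last target.

## Working session

There is one attempt and no reset: what is moved stays moved. The work goes in short steps, Python scripts to look and compute and a tool call to move; the robot and the scene stay as the last step left them, time stands still between calls to the robot, and variables do not carry over. Pictures are saved under pics/ and viewed, and the job is handed in when it is done.

Besides the shell and the picture viewer there is one more tool, called as name([rows], argument=value, ...), one row to a line, values as JSON. arm_command: Moves the arm, as the interface text tells. Its arguments: {"type":"object","properties":{"series":{"type":"array"},"newtons":{"type":"number"}},"required":["series"]}

```bash
mkdir -p pics
cat > h.py <<'E'
import numpy as np, cv2
from workcell import bot
from scipy.spatial.transform import Rotation as R
def snap(n,tag):
    inf=bot.camera_info(n); p,d=bot.read_camera(n)
    cv2.imwrite(f'pics/{tag}.png',p); np.savez(f'{tag}.npz',p=p,d=d,K=inf['K'],D=inf['dist_coeffs'],E=inf['extrinsics'])
    return p,d,inf
def load(tag): 
    z=np.load(f'{tag}.npz'); return z
def ray(z,uv):
    uv=np.array(uv,float).reshape(-1,1,2)
    n=cv2.undistortPoints(uv,np.array(z['K']),np.array(z['D'])).reshape(-1,2)
    E=np.array(z['E']); dirs=np.c_[n,np.ones(len(n))]@E[:3,:3].T
    return E[:3,3],dirs
def onplane(z,uv,h):
    o,d=ray(z,uv); return o+d*((h-o[2])/d[:,2])[:,None]
def pts(z,mask):
    v,u=np.nonzero(mask&(z['d']>0)); o,d=ray(z,np.c_[u,v]); return o+d*z['d'][v,u][:,None]
E
python3 - <<'E'
from h import *
for n in('scene','top','wrist'): snap(n,n+'0')
s=bot.read_state()
for k,v in s.items(): print(k,np.round(v,4))
print(bot.camera_info('top'))
E
```

```text
time 0.15
q [ 1.2911  0.2646  1.6051 -0.      1.2737 -0.0369]
joint_vel [-0.001  -0.0008 -0.0036  0.0003 -0.0002 -0.0004]
joint_torque [ 1.00000e-03 -5.15898e+01 -3.67964e+01 -1.00000e-04  7.90000e-03
  0.00000e+00]
tool_pos [0.1621 0.6547 0.2522]
tcp_rot [ 0.1892  1.5627 -0.192 ]
wrist_force [ 0.1561 -0.4271  0.5716]
torque [ 0.007   0.0545 -0.032 ]
width 0.998
{'K': array([[471.965275  ,   0.        , 256.56601833],
       [  0.        , 471.965275  , 191.23323142],
       [  0.        ,   0.        ,   1.        ]]), 'dist_coeffs': array([0.01359921, 0.        , 0.        , 0.        , 0.        ]), 'extrinsics': array([[ 0.02848546, -0.97964019,  0.19873017,  0.34806338],
       [-0.99957963, -0.02684271,  0.01095597,  0.03500994],
       [-0.00539845, -0.19895872, -0.979993  ,  1.30033494],
       [ 0.        ,  0.        ,  0.        ,  1.        ]])}
```

View pics/top0.png

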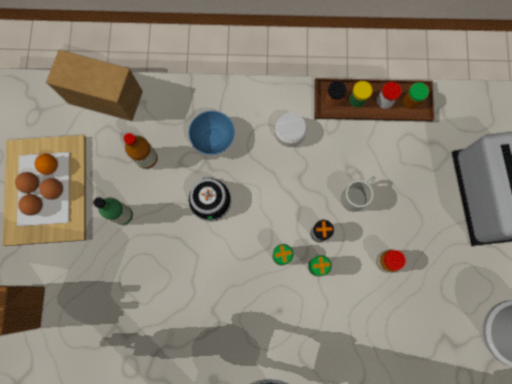

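View pics/scene0.png

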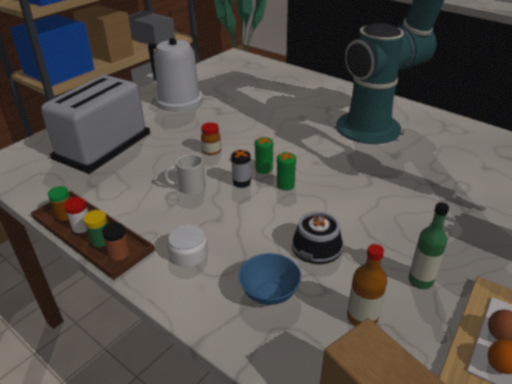

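View pics/wrist0.png

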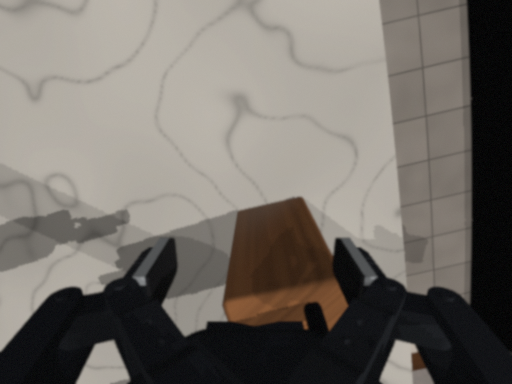

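The top view shows the cup (black lid, orange cross) at about (323,230) and the grinder at (209,197). The green decoys are at (283,254) and (320,266), close to the cup. Next I'll measure these positions.

Run:
```python
from h import *
z=load('top0'); p=z['p']
for n,b in(('cup',(300,210,346,250)),('grinder',(180,170,240,228)),('g1',(265,235,300,270)),('g2',(300,250,340,285))):
    x0,y0,x1,y1=b; c=p[y0:y1,x0:x1]
    cv2.imwrite(f'pics/crop_{n}.png',cv2.resize(c,None,fx=10,fy=10,interpolation=cv2.INTER_CUBIC))
hsv=cv2.cvtColor(p,cv2.COLOR_BGR2HSV)
org=cv2.inRange(hsv,(5,130,120),(18,255,255))>0
n,l,st,c=cv2.connectedComponentsWithStats(org.astype(np.uint8))
for i in range(1,n):
    if st[i,4]>15: print(st[i],c[i], onplane(z,c[i],.097)[0].round(4), onplane(z,c[i],.082)[0].round(4), np.median(pts(z,l==i),0).round(4))
```

```text
[  48   51   80   51 2451] [87.70338637 76.0248878 ] [0.9009 0.5194 0.097 ] [0.9078 0.5255 0.082 ] [0.8765 0.4978 0.15  ]
[125 143   7  13  48] [127.66666667 149.25      ] [0.6962 0.3932 0.097 ] [0.7006 0.3977 0.082 ] [0.6851 0.3816 0.1298]
[ 35 152  16  22 251] [ 42.62948207 162.96015936] [0.6526 0.6137 0.097 ] [0.6564 0.6209 0.082 ] [0.6568 0.6243 0.0759]
[ 14 173  14  18 178] [ 21.02247191 181.92134831] [0.6    0.6638 0.097 ] [0.6032 0.6717 0.082 ] [0.6039 0.6731 0.0774]
[ 40 180  13  18 174] [ 46.05747126 188.25287356] [0.585  0.5967 0.097 ] [0.5879 0.6037 0.082 ] [0.5887 0.6056 0.078 ]
[ 19 196  13  18 162] [ 25.01851852 204.48765432] [0.5407 0.6459 0.097 ] [0.5431 0.6535 0.082 ] [0.5436 0.6555 0.0783]
[316 221  16  16  88] [323.78409091 228.65909091] [ 0.4992 -0.1262  0.097 ] [ 0.501  -0.1282  0.082 ] [ 0.4985 -0.1264  0.0972]
[277 248  13  12  33] [282.72727273 253.3030303 ] [ 0.4336 -0.0223  0.097 ] [ 0.4346 -0.0231  0.082 ] [ 0.4338 -0.0228  0.098 ]
[315 258  13  14  34] [320.85294118 264.32352941] [ 0.4087 -0.1188  0.097 ] [ 0.4095 -0.1207  0.082 ] [ 0.4083 -0.1188  0.0971]
```

Run:
```python
import cv2,numpy as np
a=cv2.resize(cv2.imread('pics/crop_cup.png'),(390,340));b=cv2.resize(cv2.imread('pics/crop_grinder.png'),(400,380))
o=np.zeros((400,800,3),np.uint8);o[:340,:390]=a;o[:380,400:]=b;cv2.imwrite('pics/c2.png',o)
```

```text
(no output)
```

View pics/c2.png

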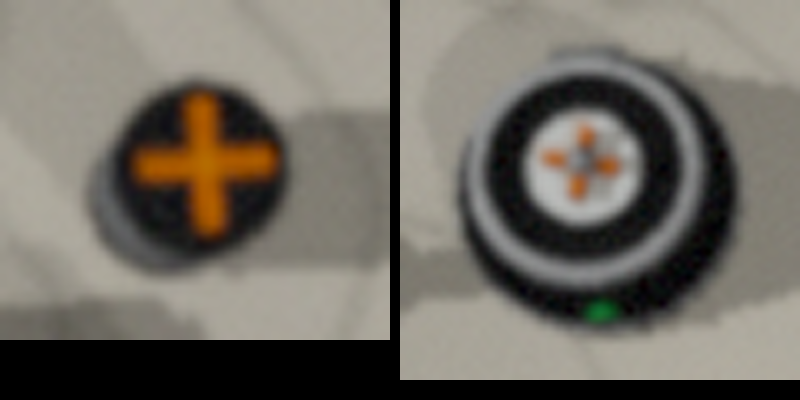

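```bash
cat >> h.py <<'E'
def crossang(P):
    "phase of 4-fold symmetric set (deg, mod 90) about its centre"
    c=P.mean(0)
    for _ in range(5):
        d=P-c; r=np.hypot(*d.T[:2]); a=np.arctan2(d[:,1],d[:,0]); 
        break
    w=r**2
    return c,np.degrees(np.angle((w*np.exp(4j*a)).sum()))/4
E
python3 - <<'E'
from h import *
z=load('top0'); p=z['p'].astype(int); B,G,Rr=p[...,0],p[...,1],p[...,2]
yy,xx=np.mgrid[:384,:512]
org=(Rr-B>70)
cup=org&(abs(xx-323)<16)&(abs(yy-230)<16)
v,u=np.nonzero(cup);P=onplane(z,np.c_[u,v],.097);print('cup',crossang(P[:,:2]),np.ptp(P,0))
gr=(Rr-B>50)&(abs(xx-208)<14)&(abs(yy-194)<14)
v,u=np.nonzero(gr);P=onplane(z,np.c_[u,v],.082);print('spin',crossang(P[:,:2]),np.ptp(P,0),len(P))
fl=((p.min(2)>140)|gr)&(np.hypot(xx-208,yy-195)<12)
v,u=np.nonzero(fl);P=onplane(z,np.c_[u,v],.072);print('flange',P.mean(0),np.ptp(P,0),(P.max(0)+P.min(0))/2)
# collar top 71mm
col=(p.min(2)>100)&(np.hypot(xx-208,yy-197)<30)
Pc=pts(z,(np.hypot(xx-208,yy-197)<28)); m=(Pc[:,2]>.066)&(Pc[:,2]<.076); print('ring depth pts',(Pc[m].max(0)+Pc[m].min(0))/2,np.ptp(Pc[m],0))
# lid circle by depth
Pc=pts(z,(np.hypot(xx-323,yy-229)<20)); m=(Pc[:,2]>.09);print('lid',(Pc[m].max(0)+Pc[m].min(0))/2,np.ptp(Pc[m],0))
s=bot.read_state(); T=np.eye(4);T[:3,:3]=R.from_rotvec(s['tcp_rot']).as_matrix();T[:3,3]=s['tool_pos']
print(T.round(3));print((np.linalg.inv(T)@bot.camera_info('wrist')['extrinsics']).round(3))
z=load('wrist0');print(z['K'].round(1))
E
```

```text
cup (array([ 0.49843918, -0.12652982]), np.float64(5.8720469561165105)) [0.04109188 0.04087203 0.        ]
spin (array([0.5825763 , 0.17884269]), np.float64(-6.896577798667894)) [0.02701624 0.02658387 0.        ] 31
flange [0.58201715 0.18114383 0.072     ] [0.04084156 0.04028648 0.        ] [0.58218678 0.18095754 0.072     ]
ring depth pts [0.58185401 0.17893442 0.07112954] [0.09233438 0.09336303 0.00965038]
lid [ 0.49752705 -0.12477832  0.09654893] [0.04957701 0.05151762 0.01278926]
[[-0.     0.24   0.971  0.162]
 [-0.002  0.971 -0.24   0.655]
 [-1.    -0.002 -0.     0.252]
 [ 0.     0.     0.     1.   ]]
[[ 0.    -0.3    0.954 -0.121]
 [ 1.    -0.001 -0.001 -0.   ]
 [ 0.001  0.954  0.3   -0.076]
 [ 0.     0.     0.     1.   ]]
[[270.5   0.  254.5]
 [  0.  270.5 189. ]
 [  0.    0.    1. ]]
```

Run:
```python
from h import *
z=load('wrist0')
m=np.zeros((384,512),bool);m[200:290:5,245:310:5]=1
P=pts(z,m);print(P.max(0),P.min(0))
z=load('top0');P=pts(z,np.ones((384,512),bool))
print('y>.1 x<.55 high',P[(P[:,2]>.15)&(P[:,0]<.6)].round(2)[::40])
```

```text
[0.23569532 0.71149141 0.19705872] [ 0.21434514  0.62401841 -0.00131606]
y>.1 x<.55 high [[ 0.6  -0.53  0.18]
 [ 0.6  -0.52  0.16]
 [ 0.59 -0.55  0.18]
 [ 0.59 -0.53  0.18]
 [ 0.58 -0.52  0.17]
 [ 0.58 -0.56  0.19]
 [ 0.58 -0.53  0.16]
 [ 0.57 -0.53  0.18]
 [ 0.57 -0.55  0.19]
 [ 0.57 -0.55  0.18]
 [ 0.56 -0.55  0.19]
 [ 0.56 -0.55  0.18]
 [ 0.56 -0.55  0.18]
 [ 0.56 -0.55  0.18]
 [ 0.55 -0.55  0.19]
 [ 0.55 -0.55  0.19]
 [ 0.52  0.42  0.17]
 [ 0.55 -0.53  0.17]
 [ 0.54 -0.56  0.18]
 [ 0.54 -0.55  0.18]
 [ 0.53 -0.53  0.16]
 [ 0.53 -0.54  0.16]
 [ 0.52 -0.54  0.18]
 [ 0.52 -0.55  0.18]
 [ 0.51 -0.54  0.16]
 [ 0.5  -0.54  0.18]
 [ 0.5  -0.54  0.16]
 [ 0.49 -0.55  0.18]
 [ 0.49 -0.56  0.17]
 [ 0.33  0.62  0.2 ]
 [ 0.33  0.61  0.2 ]
 [ 0.32  0.61  0.18]
 [ 0.32  0.61  0.16]
 [ 0.31  0.62  0.2 ]
 [ 0.31  0.61  0.18]
 [ 0.3   0.61  0.16]
 [ 0.3   0.61  0.19]
 [ 0.29  0.61  0.15]
 [ 0.29  0.61  0.18]
 [ 0.28  0.62  0.2 ]
 [ 0.27  0.61  0.17]
 [ 0.27  0.61  0.19]
 [ 0.26  0.61  0.2 ]
 [ 0.26  0.61  0.16]
 [ 0.25  0.61  0.17]
 [ 0.24  0.61  0.18]
 [ 0.24  0.61  0.18]
 [ 0.23  0.61  0.16]]
```

arm_command([
  [[0, 0, 0, -2, -3.5, 2, 1], [0, 0, 0, -1, -3.7, 2.7, 1], [0, 0, 0, 0, -3.9, 3, 1], [0, 0, 0, 0, -3.9, 3, 1], [0, 0, 0, 0, -3.9, 3, 1], [0, 0, 0, 0, -3.9, 3, 1], [0, 0, 0, 0, -3.9, 3, 1], [0, 0, 0, 0, -3.9, 3, 1], [0, 0, 0, 0, -3.9, 3, 1], [0, 0, 0, 0, -3.9, 3, 1]],
])

```text
time: 1.15
tool_pos: [0.3489, 0.2071, 0.2791]
tcp_rot: [0.175, 1.563, -0.187]
wrist_force: [0.9, 0.0, -0.2]
width: 0.998
```

arm_command([
  [[0, 0, 0, 0.8, -3.7, 2.9, 1], [0, 0, 0, 0.8, -3.7, 2.9, 1], [0, 0, 0, 0.8, -3.7, 2.9, 1], [0, 0, 0, 0.8, -3.7, 2.9, 1], [0, 0, 0, 0.8, -3.7, 2.9, 1], [0, 0, 0, 0.8, -3.7, 2.9, 1], [0, 0, 0, 0.8, -3.7, 2.9, 1], [0, 0, 0, 0.8, -2, 1.5, 1], [0, 0, 0, 0, 0, 0, 1], [0, 0, 0, 0, 0, 0, 1]],
])

```text
time: 2.15
tool_pos: [0.5007, -0.1348, 0.2152]
tcp_rot: [0.185, 1.557, -0.192]
wrist_force: [0.1, 0.2, 0.4]
width: 1.001
```

```bash
cat >> h.py <<'E'
def tool():
    s=bot.read_state(); return s,np.array(s['tool_pos']),R.from_rotvec(s['tcp_rot']).as_matrix()
def org_comps(z,h,minc=60,thr=70):
    p=z['p'].astype(int); m=(p[...,2]-p[...,0]>thr)
    n,l,st,c=cv2.connectedComponentsWithStats(m.astype(np.uint8))
    for i in range(1,n):
        if st[i,4]>minc:
            v,u=np.nonzero(l==i);P=onplane(z,np.c_[u,v],h)
            print(st[i],c[i].round(1),crossang(P[:,:2]),np.ptp(P,0)[:2].round(4),np.median(pts(z,l==i),0).round(4))
E
python3 - <<'E'
from h import *
s,t,T=tool();print(t,T.round(3))
snap('wrist','w1');z=load('w1');org_comps(z,.097)
E
```

```text
[ 0.50067286 -0.13484987  0.21523642] [[ 0.005  0.238  0.971]
 [-0.005  0.971 -0.238]
 [-1.    -0.004  0.006]]
[223  56  47  50 823] [245.9  80.4] (array([ 0.40693146, -0.11998036]), np.float64(8.639301234355912)) [0.04   0.0402] [ 0.4072 -0.12    0.0979]
[344  61  46  47 738] [366.8  84.2] (array([ 0.43330783, -0.02273126]), np.float64(14.091583375006836)) [0.039  0.0391] [ 0.4332 -0.0232  0.0979]
[  35  123   72   59 3092] [ 69.1 150.7] (array([ 0.42484519, -0.29046201]), np.float64(2.9001235564892376)) [0.0485 0.071 ] [ 0.4245 -0.3002  0.0851]
[243 165  42  41 587] [263.3 185.3] (array([ 0.49861669, -0.12688746]), np.float64(4.545398833936317)) [0.0402 0.0397] [ 0.4985 -0.1268  0.0977]
```

View pics/w1.png

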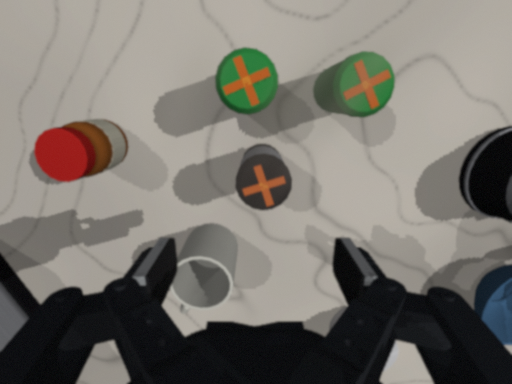

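Run:
```python
from h import *
z=load('w1')
P=onplane(z,[[205,282],[175,282],[235,282],[205,260],[205,308],[183,305]],.085);print(P.round(4))
s,t,T=tool()
print('delta tool cm',100*T.T@(np.array([.4986,-.1268,.060])-t))
```

```text
[[ 0.5955 -0.2153  0.085 ]
 [ 0.5879 -0.2478  0.085 ]
 [ 0.6032 -0.1831  0.085 ]
 [ 0.5687 -0.207   0.085 ]
 [ 0.6296 -0.2259  0.085 ]
 [ 0.6198 -0.2493  0.085 ]]
delta tool cm [15.51965385  0.76180778 -0.46007147]
```

arm_command([
  [[0, 0.006, 0.004, 1, 0.8, -0.5, 1], [0, 0, 0, 3, 0, 0, 1], [0, 0, 0, 3, 0, 0, 1], [0, 0, 0, 2.5, 0, 0, 1], [0, 0, 0, 0, 0, 0, 1]],
])

```text
time: 2.7
tool_pos: [0.4963, -0.1166, 0.1189]
tcp_rot: [0.184, 1.56, -0.179]
wrist_force: [-0.5, 0.5, -0.5]
width: 0.999
```

Run:
```python
from h import *
s,t,T=tool();print(t,T.round(4))
print('delta tool cm',100*T.T@(np.array([.4986,-.1268,.060])-t))
```

```text
[ 0.49627977 -0.11657436  0.11888384] [[ 0.0034  0.2292  0.9734]
 [ 0.0022  0.9734 -0.2292]
 [-1.      0.003   0.0027]]
delta tool cm [ 5.88681448 -0.95958329  0.44401918]
```

arm_command([
  [[0, 0, 0, -0.3, -0.9, 0.4, 1], [0, 0, 0, 0, 0, 0, 1], [0, 0, 0, 0, 0, 0, 1]],
])

```text
time: 3.0
tool_pos: [0.4989, -0.1245, 0.1246]
tcp_rot: [0.18, 1.558, -0.176]
wrist_force: [-0.3, -0.5, 0.9]
width: 0.997
```

Run:
```python
from h import *
s,t,T=tool();print(t,T.round(4))
print('delta tool cm',100*T.T@(np.array([.4986,-.1268,.060])-t))
```

```text
[ 0.49891728 -0.12450198  0.12460801] [[ 0.0057  0.2254  0.9743]
 [ 0.0021  0.9743 -0.2254]
 [-1.      0.0033  0.005 ]]
delta tool cm [ 6.46002614 -0.25236811 -0.01171513]
```

arm_command([
  [[0, 0.005, -0.003, 0, -0.2, 0, 1], [0, 0, 0, 2, 0, 0, 1], [0, 0, 0, 2, 0, 0, 1], [0, 0, 0, 1.8, 0, 0, 1], [0, 0, 0, 0, 0, 0, 1], [0, 0, 0, 0, 0, 0, 1]],
])

```text
time: 3.6
tool_pos: [0.5054, -0.1296, 0.0734]
tcp_rot: [0.177, 1.549, -0.182]
wrist_force: [0.9, 0.3, 0.5]
width: 0.998
```

Run:
```python
from h import *
s,t,T=tool();print(t,T.round(4))
print('delta tool cm',100*T.T@(np.array([.4986,-.1268,.060])-t))
```

```text
[ 0.50538982 -0.12960467  0.07341732] [[ 0.0142  0.2269  0.9738]
 [-0.0047  0.9739 -0.2269]
 [-0.9999 -0.0014  0.0149]]
delta tool cm [ 1.33064068  0.12096618 -0.74477162]
```

arm_command([
  [[0, 0.015, 0.001, 0.5, 0.1, -0.7, 1], [0, 0, 0, 0, 0, 0, 1], [0, 0, 0, 0, 0, 0, 1]],
])

```text
time: 3.9
tool_pos: [0.5003, -0.1276, 0.0709]
tcp_rot: [0.179, 1.56, -0.181]
wrist_force: [0.2, 0.5, -0.5]
width: 1.001
```

```bash
cat > d.py <<'E'
import sys
from h import *
s,t,T=tool();print('t',s['time'],t.round(4),'x',T[:,0].round(4),'yaw y',np.degrees(np.arctan2(T[1,1],T[0,1])).round(2),'F',np.round(s['wrist_force'],1),'M',np.round(s['torque'],2),'w',s['width'],'q6',round(s['q'][5],2))
g=np.array([float(a) for a in sys.argv[1:4]])
v=T.T@np.array([0,0,-1.]); print('delta tool cm',(100*T.T@(g-t)).round(2),'tilt fix wy,wz',(-v[2]).round(4),v[1].round(4))
E
python3 d.py .4986 -.1268 .06
```

```text
t 3.9 [ 0.5003 -0.1276  0.0709] x [ 0.0027 -0.0014 -1.    ] yaw y 76.87 F [ 0.2  0.5 -0.5] M [-0.01  0.    0.04] w 1.0011719428211987 q6 -1.64
delta tool cm [ 1.09  0.04 -0.19] tilt fix wy,wz 0.003 0.0007
```

arm_command([
  [[0, 0.003, 0, 0.7, 0, -0.3, 1], [0, 0, 0, 0.4, 0, 0, 1], [0, 0, 0, 0, 0, 0, 1], [0, 0, 0, 0, 0, 0, 1]],
])

```text
time: 4.3
tool_pos: [0.4977, -0.127, 0.0599]
tcp_rot: [0.179, 1.562, -0.181]
wrist_force: [0.4, 0.4, 0.3]
width: 0.998
```

```bash
python3 d.py .4986 -.1268 .06
```

```text
t 4.3 [ 0.4977 -0.127   0.0599] x [ 0.0012 -0.0011 -1.    ] yaw y 76.87 F [0.4 0.4 0.3] M [ 0.04  0.03 -0.05] w 0.9981150217388569 q6 -1.64
delta tool cm [-0.01  0.04  0.08] tilt fix wy,wz 0.0014 0.0008
```

Centred on the cup, so I'm closing at 60 N.

arm_command([
  [[0, 0, 0, 0, 0, 0.1, 0.5], [0, 0, 0, 0, 0, 0, 0.3], [0, 0, 0, 0, 0, 0, 0.3], [0, 0, 0, 0, 0, 0, 0.3], [0, 0, 0, 0, 0, 0, 0.3], [0, 0, 0, 0, 0, 0, 0.3]],
], newtons=60)

```text
time: 4.9
tool_pos: [0.4989, -0.1272, 0.0601]
tcp_rot: [0.179, 1.562, -0.181]
wrist_force: [-0.9, 0.4, 0.2]
width: 0.602
```

```bash
python3 d.py .4986 -.1268 .06
```

```text
t 4.9 [ 0.4989 -0.1272  0.0601] x [ 0.0011 -0.0011 -1.    ] yaw y 76.88 F [-0.9  0.4  0.2] M [-0.04 -0.04 -0.03] w 0.6016955954558462 q6 -1.64
delta tool cm [ 0.01  0.04 -0.04] tilt fix wy,wz 0.0014 0.0008
```

arm_command([
  [[0, 0, 0, -2, 0, 0, 0.3], [0, 0, 0, -3, 0, 0, 0.3], [0, 0, 0, -4, 0, 0, 0.3], [0, 0, 0, -4, 0, 0, 0.3], [0, 0, 0, -2, 1, 0, 0.3], [0, 0, 0, 0, 3, 0, 0.3], [0, 0, 0, 0, 3, 0, 0.3], [0, 0, 0, 0, 3, 0, 0.3], [0, 0, 0, 0, 0, 0, 0.3], [0, 0, 0, 0, 0, 0, 0.3]],
])

```text
time: 5.9
tool_pos: [0.5178, -0.0262, 0.2107]
tcp_rot: [0.182, 1.572, -0.181]
wrist_force: [-0.5, -0.1, -1.8]
width: 0.598
```

```bash
python3 d.py .582 .18 .2
python3 - <<'E'
from h import *
snap('wrist','w2');org_comps(load('w2'),.082,20,50)
E
```

```text
t 5.9 [ 0.5178 -0.0262  0.2107] x [-0.0084  0.0018 -1.    ] yaw y 76.75 F [-0.5 -0.1 -1.8] M [-0.05  0.02 -0.02] w 0.5976964602436543 q6 -1.44
delta tool cm [ 1.05 21.54  1.53] tilt fix wy,wz -0.0086 0.0002
[ 92  69  46  50 925] [114.7  93.8] (array([ 0.40438787, -0.12728098]), np.float64(8.490028498272457)) [0.0437 0.0441] [ 0.407  -0.1198  0.0978]
[212  72  47  50 920] [234.6  96.7] (array([ 0.43212813, -0.02436741]), np.float64(13.871568145893884)) [0.0434 0.0434] [ 0.4329 -0.0234  0.0978]
[ 24 133  18  33 104] [ 35.7 147.7] (array([ 0.43096104, -0.22001731]), np.float64(-2.0711283104287217)) [0.0315 0.0088] [ 0.4266 -0.2816  0.0081]
[  0 138  16  45 530] [  6.2 160.7] (array([ 0.4352613 , -0.25544623]), np.float64(-29.36311886174603)) [0.0395 0.0283] [ 0.4349 -0.2827  0.0526]
[461 189  23  18 169] [470.8 196.5] (array([0.57642174, 0.18245912]), np.float64(-42.84703755225351)) [0.0233 0.0229] [0.5758 0.1804 0.0817]
[449 200  21  19 185] [459.8 208.3] (array([0.58671156, 0.17103667]), np.float64(39.723616880571385)) [0.0238 0.0207] [0.585  0.1727 0.0817]
[ 203  268  105   58 2448] [256.1 303.1] (array([ 0.6496787 , -0.05598951]), np.float64(3.9869057708777444)) [0.0784 0.1204] [ 0.515  -0.026   0.2485]
```

View pics/w2.png

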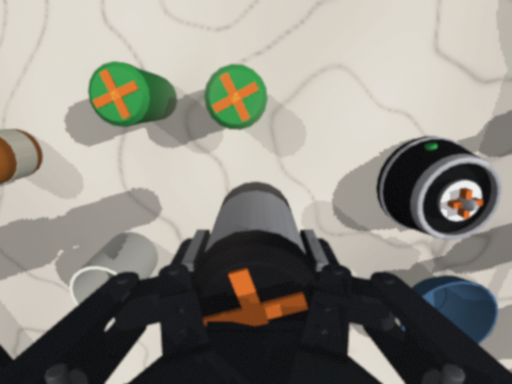

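arm_command([
  [[0, -0.009, 0, 0, 4, 0.5, 0.3], [0, 0, 0, 0, 4, 0.5, 0.3], [0, 0, 0, 0, 3, 0.5, 0.3], [0, 0, 0, 0, 0, 0, 0.3], [0, 0, 0, 0, 0, 0, 0.3]],
])

```text
time: 6.45
tool_pos: [0.5575, 0.0746, 0.2077]
tcp_rot: [0.186, 1.566, -0.191]
wrist_force: [0.2, -0.6, -2.1]
width: 0.593
```

```bash
python3 d.py .582 .18 .2
python3 - <<'E'
from h import *
snap('wrist','w3');org_comps(load('w3'),.082,20,50)
z=load('w3');cv2.imwrite('pics/w3c.png',cv2.resize(z['p'][110:384,180:480],None,fx=2.5,fy=2.1,interpolation=cv2.INTER_CUBIC))
E
```

```text
t 6.45 [0.5575 0.0746 0.2077] x [-0.0037 -0.0026 -1.    ] yaw y 76.27 F [ 0.2 -0.6 -2.1] M [-0.01 -0.04  0.02] w 0.593410410084742 q6 -1.24
delta tool cm [ 0.74 10.82 -0.12] tilt fix wy,wz -0.003 0.0034
[ 80  53  45  51 979] [101.7  78.2] (array([ 0.42936775, -0.03104167]), np.float64(13.898034531886925)) [0.0436 0.0438] [ 0.4328 -0.0232  0.0978]
[ 0 65  8 13 77] [ 2.7 70.8] (array([ 0.39971106, -0.11587343]), np.float64(-43.68274947311404)) [0.0093 0.0088] [ 0.4052 -0.1025  0.0977]
[ 0 94  4  9 26] [ 1.1 98.4] (array([ 0.42046062, -0.12862427]), np.float64(-28.279274017643672)) [0.0065 0.0045] [ 0.4247 -0.1145  0.0975]
[362 173   9  11  90] [366.3 177.9] (array([0.57267969, 0.1793025 ]), np.float64(31.735769492743298)) [0.0114 0.0078] [0.5725 0.1793 0.0821]
[374 183  10   8  63] [378.5 186.3] (array([0.58380826, 0.18981795]), np.float64(-41.831627628061405)) [0.0084 0.0084] [0.5836 0.1902 0.0822]
[350 185  12   9  87] [355.8 189.1] (array([0.58137094, 0.16809257]), np.float64(-38.16339566658214)) [0.0084 0.0105] [0.5814 0.1688 0.0818]
[363 195   8   9  63] [366.5 199. ] (array([0.59396295, 0.17700381]), np.float64(28.2806356996964)) [0.0097 0.0072] [0.5939 0.1769 0.0818]
[470 200  38  26 347] [484.5 209.9] (array([0.63477476, 0.29367222]), np.float64(23.90174221989959)) [0.0242 0.0383] [0.6739 0.346  0.0153]
[ 203  268  105   58 2457] [256.1 303.1] (array([0.68794602, 0.04348911]), np.float64(3.6313371201176015)) [0.0783 0.1197] [0.5546 0.075  0.2455]
[106 376  28   8 131] [119.6 380.2] (array([ 0.76653861, -0.15572396]), np.float64(4.340741601352878)) [0.0111 0.0403] [ 0.8538 -0.2287  0.0059]
```

View pics/w3c.png

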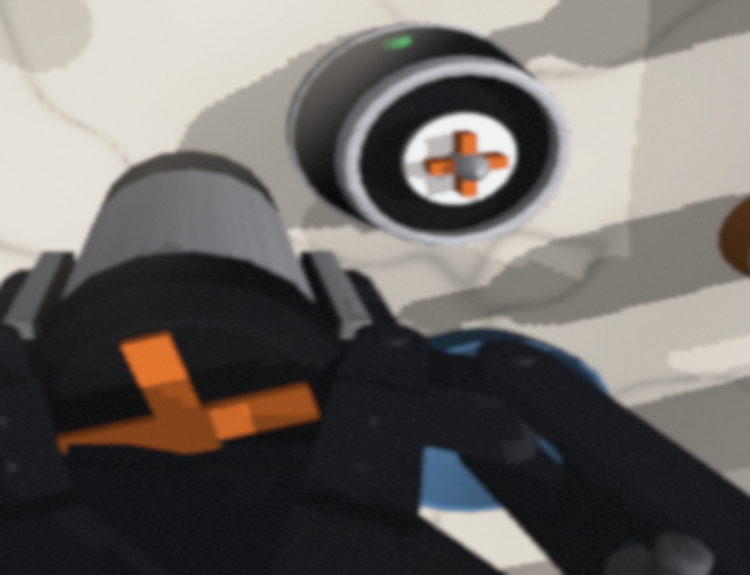

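Run:
```python
from h import *
z=load('w3')
def f(x,y): return [x/2.5+180,y/2.1+110]
P=onplane(z,[f(122,347),f(155,410),f(168,332),f(200,402),f(200,405),f(305,382),f(215,440),f(318,415)],.2446)
for i in range(0,8,2):
    d=P[i+1]-P[i]; a=np.degrees(np.arctan2(d[1],d[0])); print(P[i].round(4),P[i+1].round(4),a, (a+45)%90-45)
print(onplane(z,[f(145,340)],.2446))
```

```text
[0.5389 0.0692 0.2446] [0.5531 0.0705 0.2446] 5.221740967458742 5.221740967458743
[0.5376 0.0765 0.2446] [0.5529 0.0776 0.2446] 4.050823444878595 4.050823444878596
[0.5536 0.0774 0.2446] [0.5525 0.0938 0.2446] 93.88754925687023 3.8875492568702157
[0.5619 0.0779 0.2446] [0.5601 0.0944 0.2446] 96.14566438553261 6.145664385532598
[[0.5383523  0.07286581 0.2446    ]]
```

arm_command([
  [[0, -0.003, 0.003, 0, 3.5, 0, 0.3], [0, 0, 0, 0, 3.5, 0, 0.3], [0, 0, 0, 0, 3, 0, 0.3], [0.09, 0, 0, 1, 0, 0, 0.3], [0.09, 0, 0, 1, 0, 0, 0.3], [0, 0, 0, 0, 0, 0, 0.3], [0, 0, 0, 0, 0, 0, 0.3]],
])

```text
time: 7.2
tool_pos: [0.5813, 0.1635, 0.186]
tcp_rot: [0.34, 1.545, -0.346]
wrist_force: [0.7, -0.1, -1.3]
width: 0.597
```

```bash
python3 d.py .5826 .1787 .17
```

```text
t 7.2 [0.5813 0.1635 0.186 ] x [-0.0024 -0.0036 -1.    ] yaw y 64.96 F [ 0.7 -0.1 -1.3] M [ 0.05 -0.02  0.02] w 0.5965220928156476 q6 -0.9
delta tool cm [ 1.6   1.44 -0.53] tilt fix wy,wz -0.0006 0.0043
```

arm_command([
  [[0, -0.001, 0.004, 0.8, 1.4, -0.5, 0.3], [0, 0, 0, 0, 0, 0, 0.3], [0, 0, 0, 0, 0, 0, 0.3]],
])

```text
time: 7.5
tool_pos: [0.5832, 0.1771, 0.1786]
tcp_rot: [0.343, 1.542, -0.342]
wrist_force: [-0.3, 0.0, -1.5]
width: 0.596
```

```bash
python3 d.py .5826 .1787 .17
```

```text
t 7.5 [0.5832 0.1771 0.1786] x [ 1.6e-03 -1.0e-04 -1.0e+00] yaw y 64.98 F [-0.3  0.  -1.5] M [-0.   -0.   -0.02] w 0.5959842489578864 q6 -0.88
delta tool cm [ 0.86  0.12 -0.13] tilt fix wy,wz 0.0015 -0.0005
```

arm_command([
  [[0, 0.001, 0, 0.3, 0.1, -0.1, 0.3], [0, 0, 0, 0.7, 0, 0, 0.3], [0, 0, 0, 0.5, 0, 0, 0.3], [0, 0, 0, 0, 0, 0, 0.3]],
])

```text
time: 7.9
tool_pos: [0.5829, 0.1784, 0.163]
tcp_rot: [0.342, 1.542, -0.341]
wrist_force: [0.1, -0.1, -1.9]
width: 0.592
```

```bash
python3 d.py .5826 .1787 .132
python3 - <<'E'
from h import *
snap('wrist','w4');snap('scene','s4')
a=load('w4')['p'][130:384,130:400];b=load('s4')['p'][150:300,240:420]
o=np.zeros((500,800,3),np.uint8);o[:380,:400]=cv2.resize(a,(400,380));o[:333,400:]=cv2.resize(b,(400,333));cv2.imwrite('pics/c4.png',o)
E
```

```text
t 7.9 [0.5829 0.1784 0.163 ] x [ 1.5e-03  3.0e-04 -1.0e+00] yaw y 65.04 F [ 0.1 -0.1 -1.9] M [ 0.03 -0.    0.02] w 0.5920889930483815 q6 -0.88
delta tool cm [ 3.1   0.01 -0.05] tilt fix wy,wz 0.0013 -0.0009
```

View pics/c4.png

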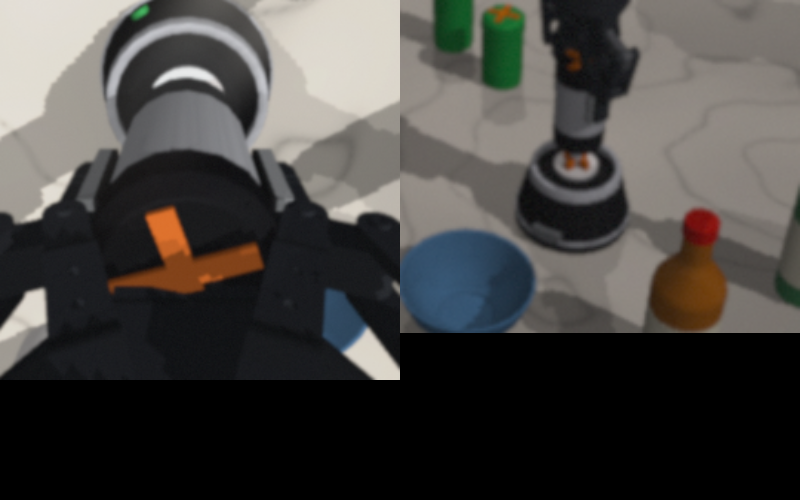

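The cup hangs straight above the flange in both views, so I'm lowering it slowly and watching the force.

arm_command([
  [[0, 0.001, -0.001, 0.5, 0, 0, 0.3], [0, 0, 0, 0.5, 0, 0, 0.3], [0, 0, 0, 0.4, 0, 0, 0.3], [0, 0, 0, 0, 0, 0, 0.3]],
])

```text
time: 8.4
tool_pos: [0.5836, 0.1785, 0.1488]
tcp_rot: [0.342, 1.542, -0.341]
wrist_force: [0.2, 0.5, -2.5]
width: 0.595
```

```bash
python3 d.py .5826 .1787 .132
```

```text
t 8.4 [0.5836 0.1785 0.1488] x [ 1.6e-03  2.0e-04 -1.0e+00] yaw y 65.03 F [ 0.2  0.5 -2.5] M [-0.06  0.03  0.03] w 0.5951247099605654 q6 -0.88
delta tool cm [ 1.68 -0.03 -0.11] tilt fix wy,wz 0.0014 -0.0008
```

arm_command([
  [[0, 0.001, -0.001, 0.3, 0, -0.1, 0.3], [0, 0, 0, 0.3, 0, 0, 0.3], [0, 0, 0, 0, 0, 0, 0.3]],
])

```text
time: 8.7
tool_pos: [0.5826, 0.179, 0.1422]
tcp_rot: [0.341, 1.544, -0.342]
wrist_force: [0.3, -0.3, -2.0]
width: 0.597
```

```bash
python3 d.py .5826 .1787 .132
```

```text
t 8.7 [0.5826 0.179  0.1422] x [-0.e+00 -4.e-04 -1.e+00] yaw y 65.03 F [ 0.3 -0.3 -2. ] M [-0.01 -0.    0.04] w 0.5973147742788194 q6 -0.88
delta tool cm [ 1.02 -0.02  0.01] tilt fix wy,wz 0.0001 0.0004
```

No contact force so far, and the underside is now at cross-top height.

arm_command([
  [[0, 0, 0, 0.3, 0, 0, 0.3], [0, 0, 0, 0.2, 0, 0, 0.3], [0, 0, 0, 0, 0, 0, 0.3]],
])

```text
time: 9.0
tool_pos: [0.5828, 0.179, 0.1369]
tcp_rot: [0.341, 1.543, -0.342]
wrist_force: [0.2, 0.3, -2.0]
width: 0.591
```

```bash
python3 d.py .5826 .1787 .132
```

```text
t 9.0 [0.5828 0.179  0.1369] x [ 4.e-04 -3.e-04 -1.e+00] yaw y 65.04 F [ 0.2  0.3 -2. ] M [ 0.03  0.04 -0.  ] w 0.5912441834615303 q6 -0.88
delta tool cm [ 0.49 -0.04 -0.  ] tilt fix wy,wz 0.0005 0.0001
```

Underside is at 0.077 and force is unchanged, so the cross has entered the slots. Continuing down to the seat.

arm_command([
  [[0, 0, 0, 0.3, 0, 0, 0.3], [0, 0, 0, 0.2, 0, 0, 0.3], [0, 0, 0, 0, 0, 0, 0.3]],
])

```text
time: 9.3
tool_pos: [0.5832, 0.1791, 0.1322]
tcp_rot: [0.342, 1.542, -0.341]
wrist_force: [0.9, 0.1, -2.5]
width: 0.595
```

```bash
python3 d.py .5826 .1787 .126
```

```text
t 9.3 [0.5832 0.1791 0.1322] x [ 1.3e-03 -1.0e-04 -1.0e+00] yaw y 65.04 F [ 0.9  0.1 -2.5] M [-0.06  0.   -0.02] w 0.5951801999392804 q6 -0.88
delta tool cm [ 0.62 -0.06 -0.04] tilt fix wy,wz 0.0013 -0.0005
```

arm_command([
  [[0, 0.001, 0, 0.3, 0, 0, 0.3], [0, 0, 0, 0.3, 0, 0, 0.3]],
], newtons=90)

```text
time: 9.5
tool_pos: [0.5835, 0.1791, 0.1279]
tcp_rot: [0.342, 1.543, -0.341]
wrist_force: [-3.8, -0.8, 5.1]
width: 0.59
```

```bash
python3 d.py .5826 .1787 .126
```

```text
t 9.5 [0.5835 0.1791 0.1279] x [ 1.e-03  3.e-04 -1.e+00] yaw y 65.05 F [-3.8 -0.8  5.1] M [-0.28  0.74 -0.03] w 0.590436591579537 q6 -0.88
delta tool cm [ 0.19 -0.07 -0.07] tilt fix wy,wz 0.0007 -0.0006
```

arm_command([
  [[0, 0.001, 0, 0.2, 0, -0.1, 0.3], [0, 0, 0, 0.2, 0, 0, 0.3]],
])

```text
time: 9.7
tool_pos: [0.5835, 0.1791, 0.126]
tcp_rot: [0.341, 1.542, -0.341]
wrist_force: [-5.6, -0.4, 15.4]
width: 0.591
```

```bash
python3 d.py .5826 .1787 .126
```

```text
t 9.7 [0.5835 0.1791 0.126 ] x [ 2.e-03 -1.e-04 -1.e+00] yaw y 65.07 F [-5.6 -0.4 15.4] M [-0.3   1.22 -0.01] w 0.5910272132469092 q6 -0.88
delta tool cm [-0.   -0.08 -0.07] tilt fix wy,wz 0.0018 -0.0007
```

arm_command([
  [[0, 0.002, 0, 0.2, -0.05, -0.1, 0.3], [0, 0.001, 0, 0.2, 0, -0.1, 0.3]],
])

```text
time: 9.9
tool_pos: [0.5834, 0.1791, 0.1261]
tcp_rot: [0.342, 1.541, -0.34]
wrist_force: [-3.5, -2.6, 10.9]
width: 0.587
```

```bash
python3 d.py .5826 .1787 .126
```

```text
t 9.9 [0.5834 0.1791 0.1261] x [ 3.3e-03  6.0e-04 -1.0e+00] yaw y 65.09 F [-3.5 -2.6 10.9] M [-0.86  0.75 -0.01] w 0.5869656511248902 q6 -0.88
delta tool cm [ 0.01 -0.07 -0.05] tilt fix wy,wz 0.0028 -0.002
```

arm_command([
  [[0, 0.002, -0.002, 0.3, 0, -0.05, 0.3], [0, 0, 0, 0.35, 0, -0.05, 0.3]],
])

```text
time: 10.1
tool_pos: [0.5837, 0.1792, 0.1259]
tcp_rot: [0.34, 1.541, -0.341]
wrist_force: [-8.9, -3.2, 21.2]
width: 0.59
```

```bash
python3 d.py .5826 .1787 .126
python3 - <<'E'
from h import *
snap('wrist','w5');snap('scene','s5');snap('top','t5')
a=load('t5')['p'];b=load('s5')['p'][130:300,200:420]
o=np.zeros((500,800,3),np.uint8);o[:300,:400]=cv2.resize(a,(400,300));o[:309,400:]=cv2.resize(b,(400,309));cv2.imwrite('pics/c5.png',o)
org_comps(load('t5'),.097,20)
E
python3 d.py .5826 .1787 .126
```

```text
t 10.1 [0.5837 0.1792 0.1259] x [ 0.0028 -0.0011 -1.    ] yaw y 65.1 F [-8.9 -3.2 21.2] M [-0.8   1.93  0.02] w 0.5901374395254304 q6 -0.88
delta tool cm [-0.01 -0.09 -0.08] tilt fix wy,wz 0.003 -0.0001
[  47   51   81   51 2540] [87.5 75.8] (array([0.90159704, 0.5201793 ]), np.float64(-14.91899408045842)) [0.1422 0.2158] [0.8772 0.4985 0.1501]
[352  80  22  20 338] [362.2  89.7] (array([ 0.88101731, -0.23001974]), np.float64(-39.77914593322068)) [0.0554 0.0568] [ 0.8923 -0.2355  0.0764]
[381  81  22  19 316] [391.4  90.1] (array([ 0.88184795, -0.30902381]), np.float64(23.999376724281735)) [0.0524 0.0567] [ 0.8921 -0.3164  0.0771]
[400  93  19  20 161] [408.4 103.3] (array([ 0.84486635, -0.35346296]), np.float64(13.764688900603959)) [0.0539 0.0488] [ 0.8694 -0.3732  0.0292]
[325  94   7  12  42] [327.6  99.5] (array([ 0.85021117, -0.13624915]), np.float64(14.026788843610918)) [0.0314 0.0162] [ 0.876 -0.145  0.032]
[382 110  12   5  25] [387.3 111.8] (array([ 0.81939984, -0.29635099]), np.float64(-9.222615557920713)) [0.011  0.0294] [ 0.8551 -0.3232  0.0051]
[123 133  25  26 434] [134
[... 621 characters left out ...]
oat64(14.17913976734953)) [0.0377 0.0404] [ 0.4331 -0.023   0.0967]
[381 250  25  21 417] [392.5 260.2] (array([ 0.42427326, -0.29896419]), np.float64(-41.27152052780528)) [0.0506 0.0604] [ 0.4254 -0.3028  0.0841]
[313 257  17  17 112] [321.  264.8] (array([ 0.40759143, -0.11921493]), np.float64(7.712181550683426)) [0.0398 0.0402] [ 0.4073 -0.1191  0.0971]
[  0 287   7  25 125] [  2.2 297.2] (array([0.30631783, 0.67257203]), np.float64(3.200205014337079)) [0.0581 0.0162] [0.3113 0.6181 0.1998]
t 10.25 [0.5836 0.1792 0.126 ] x [ 0.003 -0.001 -1.   ] yaw y 65.11 F [-7.8 -4.7 17.4] M [-0.7   1.64 -0.05] w 0.593166722084171 q6 -0.88
delta tool cm [-0.   -0.09 -0.07] tilt fix wy,wz 0.0032 -0.0003
```

View pics/c5.png

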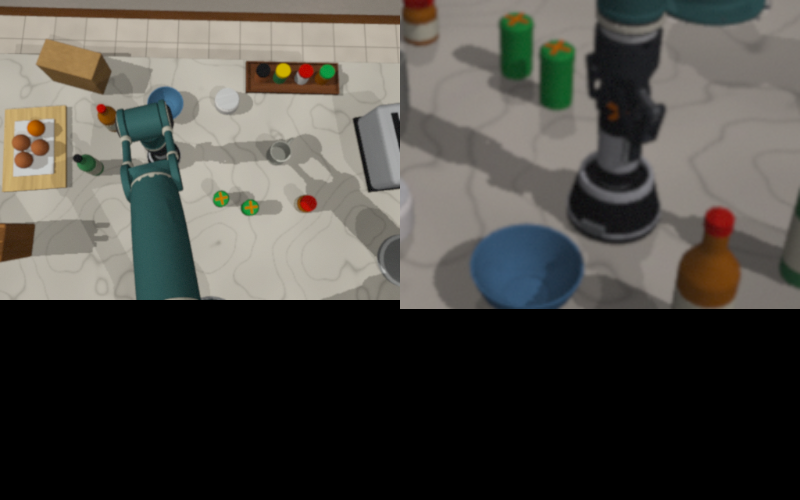

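View pics/w5.png

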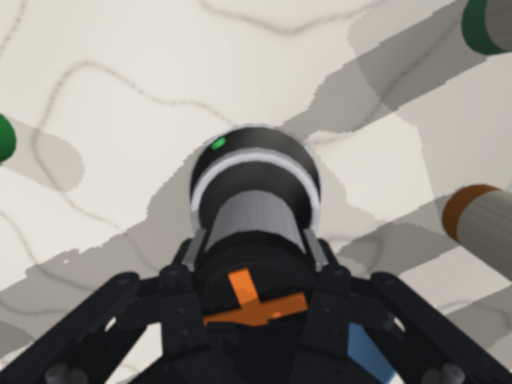

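Run:
```python
from h import *
for t in('w3','w4','w5'):
    p=load(t)['p'].astype(int); m=(p[...,2]-p[...,0]>50); m[:255]=0; m[:,:190]=0; m[:,320:]=0
    v,u=np.nonzero(m); print(t,len(u),u.mean().round(2),v.mean().round(2))
for i in range(6):
    bot.read_camera('wrist'); s=bot.read_state(); print(s['time'],np.round(s['tool_pos'],4),np.round(s['wrist_force'],1))
```

```text
w3 2457 256.05 303.1
w4 2431 256.02 302.93
w5 2415 256.16 303.05
10.3 [0.5836 0.1792 0.1259] [-8.2 -2.5 18.1]
10.35 [0.5836 0.1792 0.126 ] [-7.9 -2.3 17.8]
10.4 [0.5836 0.1792 0.126 ] [-7.9 -2.9 18.4]
10.45 [0.5836 0.1792 0.126 ] [-8.1 -2.3 17.4]
10.5 [0.5836 0.1792 0.1259] [-8.1 -3.3 17.8]
10.55 [0.5836 0.1792 0.126 ] [-7.3 -2.7 17.9]
```

The hold is steady: no slip, about 18 N measured, and the TCP is stationary at 0.126. Handing in.

```bash
python3 -c "
from workcell import bot
print(bot.finish_job())"
```

```text
the job is handed in; nothing more can be done
None
```

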